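# Swing a mounting rail home in the drilling jig and clamp it

## Robot

A 6-joint arm with a two-finger parallel gripper is mounted at the origin on the work surface. World frame = base frame: x ahead of the robot, y to its left, z up, the work surface at z = 0. Lengths are in m, angles in rad, forces in N, time in s.
With the tool pointing down it reaches from about 0.3 to 0.875 m from the base axis. Payload 6.4 kg.
Tool frame: the origin (TCP) lies at the very end of the fingers, on their centre line; the grasp point (between the pads) lies 19 mm behind it; z points along the fingers, y is the line along which they close (so a half turn about z gives the same grasp; the last joint's range is limited). The gripper opens to 85 mm and grips with 20 to 120 N. Pads are 22 mm wide; open, the fingers measure 114 mm over their backs; the gripper's body (76 mm by 85 mm) begins 54 mm behind the grasp point. The pads swing forward as they close: fully open they stand 13 mm farther back than shut.
Start: joints at [-1.319, 0.181, 1.607, -0, 1.354, -0.206], TCP at [0.254, -0.516, 0.231] pointing down, gripper open.
Joint ranges: [-2.99, 2.99], [-0.89, 2.07], [0.3, 2.58], [-1.14, 4.28], [0, 2.63], [-3.12, 3.12]. Speed limits (rad/s): [2.57, 2.57, 3.01, 3.14, 3.14, 3.14].

## Interface

Orientations are given as a unit quaternion [w, x, y, z].
In Python, from bench import telemetry, camera, ctrl, spotter gives the robot as it stands.
- The arm moves only by the tool send_rows, never from a script. Its argument "series" is a list of rows, each a list of 3 entries, a list of its own where there are three numbers: the turn, a rotation vector about the world's x, y, z in degrees, then the shift along the world's x, y, z in mm, then the closure, from -1 (fully open) to 1 (shut), so that 0 is half open. In form: [[[rx, ry, rz], [dx, dy, dz], gripper], ...]. A call has 1 to 10 rows; each row is the pose to reach, as a shift and turn from the pose commanded when the call began; what a row does not reach only later rows make up. A row lasts 1/8 s, in which the tool goes at most 62.5 mm and 10.7 degrees, less where a joint would pass 70% of its speed; a pose out of reach is approached as far as the arm can. A call with a gripper value outside its range is refused whole. The fingers move at their own pace and stop on an object; the grip force is fixed at half the most. Time passes only in rows, so rows that repeat a pose let the fingers close. It gives the time, the measured TCP pose, the force, the opening and the grip force at its end, in the units of the state.
- telemetry.get_obs(): the state, without advancing time (a new reading comes with each control period).
- camera(name): name is "scene" or "side" or "wrist"; returns a dict with "pixels" (400x640x3 uint8, red, green, blue), "camera_matrix" (3x3 intrinsics, pixels), "xyz" and "orientation" of the camera in the world. Camera axes: x right, y up, looking along -z (the intrinsics and any distortion apply to the point x, -y, -z); pixel columns grow to the right and rows downward; lengths in m; the calibration is good to about 2 mm. A picture is of the moment at which its call begins. There is no depth.
- ctrl.hand_in(): hands the job in; it is judged then, once.
Trained networks look in the newest picture that a camera, given by its name, has taken for a name from the list of things; names that differ only in an ending like _2 or _b are one class to them, and where a whole thing is asked for, a point or a joint stands for the part that bears it (a point fixed in the world has none). Each returns a list of dicts, best first, with "conf" (0 to 1); they miss things now and then, are a little off and sometimes report something else, mostly with a low value. They report only what shows in the picture. A call takes as long as a camera call.
- spotter.boxes_of(thing, camera): "xyz" ([x, y, z] in m, in world coordinates, good to about 4 mm: the middle of the surface that is visible of it).
- spotter.landmark_of(thing, camera): "xyz" ([x, y, z] in m, in world coordinates, good to about 4 mm: a listed point, or the origin of a listed thing).
The state is a dict: "time_s": time; "q": joint angles; "dq": joint speeds; "joint_efforts": joint torques, N m; "eef_pos": TCP position; "eef_rot": TCP orientation; "wrist_force": force on the tool from outside, world axes, zero at the start; "torque": the same for the moment, N m; "opening": opening from 0.0 (shut) to 1.0 (fully open); "grasp_force": force on a finger pad.
Only numpy, scipy, OpenCV 4.12 (cv2) and the standard library are available. Lean on these libraries where they do the work, as an engineer would, in place of code of your own. Each camera call takes 0.05 s, during which the arm holds its last target. There are 200 camera calls.

## Task

The yellow rail sits on the jig's pivot pin, swung open: push it near its free end so that it turns about the pin until its side rests firmly against the head of the blue stop's screw; press it there for a moment while the lever is still open. Then swing the orange-gripped lever round until its rubber nose grips the rail firmly against the stop, and leave it clamped. Work by feel and gently: neither the stop nor the nose may be loaded beyond about 40 N; keep the rail flat and on its pin, and leave the other things alone.

Things in the scene. Friction and masses are not known exactly. Their poses are not given: they have to be found in the camera images.
- jig: Drilling jig fixed to the bench: aluminium board 8 mm thick covering jig x -70 to 180, jig y -190 to 165 mm. Origin at bench level on the line where the rail is to lie (jig x = 0). Jig x points to the side where the rail stands open; jig y along the line towards the pivot pin at jig (0, 125). Stop on the -x side at jig y = -105; lever axis at jig (45, -145).
- rail: Loose yellow U-section rail, open on top: 275 x 35 x 15 mm high, walls 3 mm, about 0.26 kg, flat on the board. Origin: underside, middle of the 14 mm square hole that fits over the 10 mm pin (2 mm play all round); x points to the free end, 250 mm away; z up. At home its x points along jig -y; it starts swung open about the pin by 0.3 to 0.55 rad towards jig +x.
- rail_end (a point): middle of the rail's free end, half-way up (7.5 mm above its underside)
- pin (a point): foot of the jig's steel pivot pin (10 mm thick, 24 mm tall), on its axis at the board's top face
- stop: Blue bracket fixed at jig (-45, -105) mm with a horizontal screw, dark round head 15 mm across, axis 9 mm above the board: the rail's side must rest on the head. Origin under the bracket's middle; it does NOT show the screw's setting: the head's face is 21.5 to 33.5 mm from it towards jig +x (at 27.5 the rail lies on its line), different each time and not measured. It does not yield.
- lever (a joint): Angle of the clamp lever about its upright axis, rad: 0 to 0.35 = open (start), grows anticlockwise from above as it closes. Stiff hinge (0.3 N m friction), stays where left. A rubber nose (12 mm thick, 40 mm from the axis) bites on the rail's open side near its free end between 1.8 and 2.35 rad, depending on the screw. Each further N m presses it on the rail with about 30 N.
- lever_grip (a point): Middle of the lever's upright orange grip, a post 18 mm thick from 16 to 63 mm above the board; this point is 42 mm above the board and 90 mm from the lever's axis. At lever angle q the direction axis-to-grip is at angle (jig yaw - 1.484 + q) in the world.
- lever_axis (a point): point on the lever's axis (fixed to the jig), at the height of lever_grip
- offcut_a: loose bystander on the jig board: 60 mm offcut of the same yellow rail; origin under its centre
- offcut_b: loose bystander on the bench: 110 mm yellow rail offcut; origin under its centre
- offcut_c: loose bystander on the bench: 140 mm grey rail offcut; origin under its centre
- screwdriver: loose bystander on the bench: a screwdriver lying down
- terminals: loose bystander on the bench: a strip of six grey and green terminal blocks, 54 x 44 x 36 mm; origin under its centre
- contactor: loose bystander on the bench: a black and grey contactor, 70 x 45 x 70 mm; origin under its centre

How it is judged:
On the way, in this order (a step that is already met when the one before it is completed fails the run):
1. the rail is pressed against the stop screw (over 3 N) while the lever is still open (under 0.6 rad) (contact force between rail and stop above 3 N and value of joint lever below 0.6 rad and distance between rail and pin below 0.006 m), for 0.2 s.
2. the lever's nose bites on the rail (over 3 N) with the rail on the stop (contact force between lever and rail above 3 N and contact force between rail and stop above 2 N and value of joint lever above 1.5 rad), for 0.2 s.
At the end, for the whole second after the job is handed in: The rail lies flat, its hole round the pin (origin within 6 mm of the pin's foot), at most 0.07 rad off the jig's line, at rest, gripped between the lever's nose (over 2 N) and the stop screw (over 1.5 N), the lever turned past 1.5 rad (contact force between lever and rail above 2 N and contact force between rail and stop above 1.5 N and value of joint lever above 1.5 rad and angle between the x axis of rail and the y axis of jig, either way round below 0.07 rad and distance between rail and pin below 0.006 m and angle between rail's own z axis and vertical below 0.05 rad and linear speed of rail below 0.01 m/s and velocity of joint lever below 0.05 rad/s); the robot touches nothing.
It fails at once if the rail is pressed on the stop harder than 40 N (contact force between rail and stop above 40 N).
It fails at once if the lever's nose is pressed on the rail harder than 40 N (contact force between lever and rail above 40 N).
It fails at once if the rail is tipped by more than 0.15 rad (angle between rail's own z axis and vertical above 0.15 rad).
It fails at once if the rail comes off its pin (more than 15 mm away) (distance between rail and pin above 0.015 m).
It fails at once if another thing is moved by more than 20 mm (distance of any of offcut_a, offcut_b, offcut_c, screwdriver, terminals, contactor from where it was at the start of the episode above 0.02 m).
It also fails if it takes over 72 s, if anything falls off the work surface, if the arm or the gripper's body presses on something with over 40 N, if the wrist force passes 120 N, or if a joint passes its speed limit or range.

## Working session

There is one attempt and no reset: what is moved stays moved. The work goes in short steps, Python scripts to look and compute and a tool call to move; the robot and the scene stay as the last step left them, time stands still between calls to the robot, and variables do not carry over. Pictures are saved under pics/ and viewed, at most 10 in all, crops included, and the job is handed in when it is done.

Besides the shell and the picture viewer there is one more tool, called after "Call:" by a JSON object that holds its "api" and its "payload", one argument or row to a line. send_rows: Moves the arm, as the interface text tells. Its arguments: {"type":"object","properties":{"series":{"type":"array","items":{"type":"array"}}},"required":["series"]}

```bash
mkdir -p pics
python3 - <<'E'
from bench import telemetry, camera, spotter
import cv2,numpy as np
for c in("scene","side"):
    im=camera(c); cv2.imwrite(f"pics/{c}0.png",im["pixels"][:,:,::-1])
    print(c,np.round(im["xyz"],3))
    for t in("jig","rail","rail_end","pin","stop","lever_grip","lever_axis","offcut_a","offcut_b","offcut_c","contactor","terminals","screwdriver"):
        r=spotter.landmark_of(t,c)
        print(t,[(np.round(d["xyz"],3).tolist(),round(d["conf"],2)) for d in r[:3]])
o=telemetry.get_obs();print(o)
E
```

```text
scene [ 0.921 -0.464  0.966]
jig [([0.548, 0.02, -0.001], 0.79)]
rail [([0.53, 0.148, 0.006], 0.89)]
rail_end [([0.689, -0.052, 0.015], 0.7)]
pin [([0.531, 0.143, 0.007], 0.98)]
stop [([0.641, -0.203, 0.049], 0.38)]
lever_grip []
lever_axis [([0.612, -0.122, 0.05], 0.57)]
offcut_a [([0.668, 0.153, 0.007], 0.82), ([0.627, -0.461, -0.002], 0.73)]
offcut_b [([0.668, 0.153, 0.007], 0.82), ([0.627, -0.461, -0.002], 0.73)]
offcut_c [([0.668, 0.153, 0.007], 0.82), ([0.627, -0.461, -0.002], 0.73)]
contactor [([0.695, 0.386, 0.002], 0.92)]
terminals [([0.544, 0.019, -0.0], 0.68), ([0.547, 0.486, -0.001], 0.56)]
screwdriver [([0.668, 0.151, 0.006], 0.75), ([0.405, -0.455, 0.003], 0.72)]
side [-0.331 -1.037  1.08 ]
jig [([0.547, 0.018, -0.001], 0.86)]
rail [([0.532, 0.145, 0.008], 0.62)]
rail_end [([0.61, -0.121, 0.051], 0.68)]
pin [([0.53, 0.143, 0.009], 0.76)]
stop [([0.517, -0.087, 0.007], 0.65)]
lever_grip []
lever_axis []
offcut_a []
offcut_b []
offcut_c []
contactor [([0.695, 0.382, 0.004], 0.57)]
terminals []
screwdriver [([0.408, -0.449, 0.0], 0.59)]
{'time_s': 1.4, 'q': array([-1.31928666e+00,  1.80830665e-01,  1.60699872e+00, -3.23551219e-05,
        1.35382081e+00, -2.06285480e-01]), 'dq': array([ 0.00088936, -0.00010083, -0.00033136, -0.00213573, -0.0003058 ,
        0.00212533]), 'joint_efforts': array([-3.26054567e-05, -4.44846082e+01, -3.51672649e+01, -2.46891359e-04,
        8.07404831e-04,  1.39119444e-05]), 'eef_pos': array([ 0.25414842, -0.51578849,  0.23127182]), 'eef_rot': array([-2.84047968e-05,  9.73916341e-01,  2.26907381e-01, -1.64445868e-05]), 'wrist_force': array([-0.82669468,  0.04772783,  0.30452321]), 'torque': array([-0.00928753,  0.01016978,  0.0069339 ]), 'grasp_force': 0.0, 'opening': 1.0017798309957089}
```

View pics/scene0.png

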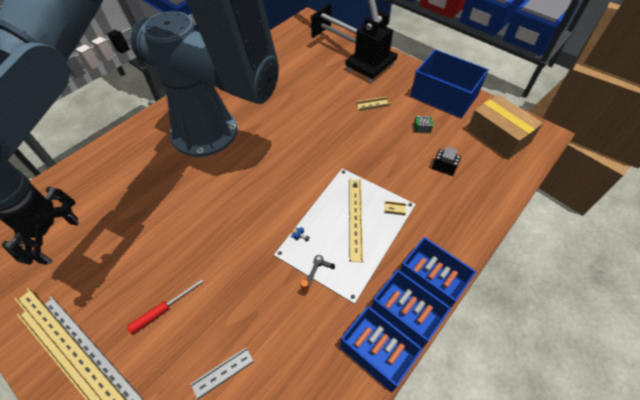

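View pics/side0.png

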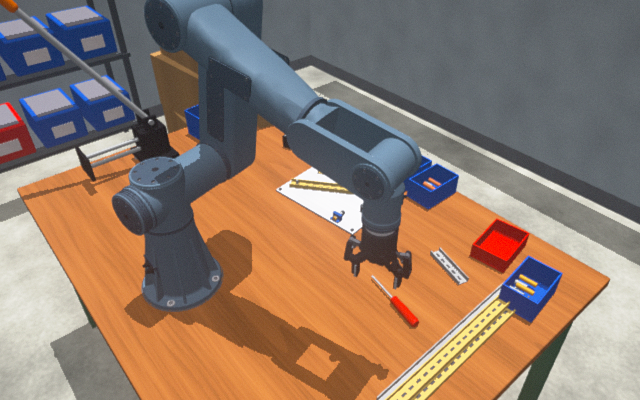

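The scene picture shows the rail running from the pin at (355,183) to its open end at (356,260). The lever axis is at (319,260), the grip at (305,285) and the stop at (299,234). This agrees with the network positions: yaw is about 0.135 and jig origin about (0.5475, 0.0185). I'll fly the closed gripper to the rail's open side.

Call:
{"api": "send_rows", "payload": {
  "series": [
    [[0,0,10],[44,53,0],1],
    [[0,0,20],[88,107,0],1],
    [[0,0,30],[132,160,0],1],
    [[0,0,40],[176,213,0],1],
    [[0,0,50],[220,266,0],1],
    [[0,0,60],[263,320,0],1],
    [[0,0,70],[307,373,0],1],
    [[0,0,80],[351,426,0],1],
    [[0,0,90],[395,480,0],1],
    [[0,0,100],[439,533,0],1]
  ]
}}

```text
time_s: 2.65
eef_pos: [0.6526, -0.0316, 0.2314]
eef_rot: [0.0, 0.45, 0.893, -0.0]
wrist_force: [0.8, -1.2, 1.2]
opening: 0.0
grasp_force: 0.0
```

Run:
```python
from bench import telemetry, camera, spotter
import cv2,numpy as np
for c in("scene","wrist"):
    im=camera(c)
    if c=="wrist":cv2.imwrite(f"pics/{c}1.png",im["pixels"][:,:,::-1])
    for t in("jig","rail","rail_end","pin","stop","lever","lever_grip","lever_axis"):
        r=spotter.landmark_of(t,c) if t!="lever" else spotter.boxes_of(t,c)
        print(c,t,[(np.round(d["xyz"],3).tolist(),round(d["conf"],2)) for d in r[:3]])
o=telemetry.get_obs();print({k:np.round(o[k],3) for k in("time_s","eef_pos","eef_rot","q","wrist_force","opening")})
```

```text
scene jig [([0.547, 0.019, -0.002], 0.89)]
scene rail [([0.531, 0.147, 0.005], 0.76)]
scene rail_end [([0.531, 0.141, 0.006], 0.66), ([0.687, -0.054, 0.014], 0.59)]
scene pin [([0.527, 0.146, 0.009], 0.68)]
scene stop [([0.516, -0.092, 0.013], 0.72)]
scene lever [([0.632, -0.146, 0.034], 0.9)]
scene lever_grip [([0.638, -0.205, 0.051], 0.9), ([0.668, 0.15, 0.006], 0.43)]
scene lever_axis [([0.61, -0.116, 0.05], 0.79)]
wrist jig [([0.549, 0.018, 0.002], 0.97)]
wrist rail []
wrist rail_end [([0.686, -0.058, 0.014], 0.9)]
wrist pin []
wrist stop [([0.516, -0.094, 0.006], 0.65)]
wrist lever [([0.63, -0.141, 0.031], 0.81)]
wrist lever_grip [([0.641, -0.204, 0.051], 0.81)]
wrist lever_axis [([0.61, -0.121, 0.052], 0.84)]
{'time_s': np.float64(3.55), 'eef_pos': array([ 0.651, -0.033,  0.231]), 'eef_rot': array([0.   , 0.452, 0.892, 0.   ]), 'q': array([-0.233,  0.35 ,  1.398, -0.   ,  1.394, -0.865]), 'wrist_force': array([-0.709,  0.59 ,  0.062]), 'opening': np.float64(-0.002)}
```

Call:
{"api": "send_rows", "payload": {
  "series": [
    [[0,0,0],[0,0,0],1]
  ]
}}

```text
time_s: 3.68
eef_pos: [0.6514, -0.0333, 0.2313]
eef_rot: [-0.0, 0.452, 0.892, -0.0]
wrist_force: [0.8, 0.5, 0.4]
opening: -0.004
grasp_force: 0.0
```

Call:
{"api": "send_rows", "payload": {
  "series": [
    [[0,0,1],[21,25,0],1],
    [[0,0,1],[42,50,0],1],
    [[0,0,1],[42,50,-50],1],
    [[0,0,1],[42,50,-100],1],
    [[0,0,1],[42,50,-150],1],
    [[0,0,1],[42,50,-190],1],
    [[0,0,1],[42,50,-205],1],
    [[0,0,1],[42,50,-217],1],
    [[0,0,1],[42,50,-217],1]
  ]
}}

```text
time_s: 4.8
eef_pos: [0.6939, 0.0166, 0.0148]
eef_rot: [0.0, 0.444, 0.896, 0.0]
wrist_force: [1.1, 0.2, 0.9]
opening: -0.001
grasp_force: 0.0
```

Run:
```python
import numpy as np
# TCP arc for rail angle offset a from home (open positive), clear c between finger face and rail
yaw=.135;pin=np.array([.5305,.143])
def tcp(a,c,r=.2):
    t=yaw-np.pi/2+a; n=t+np.pi/2
    return pin+r*np.array([np.cos(t),np.sin(t)])+(.0175+.0145+c)*np.array([np.cos(n),np.sin(n)]),np.degrees(n)
for a in np.arange(.56,-.06,-.05): p,n=tcp(a,0);print(round(a,2),np.round(p*1000,1),round(n,1))
```

```text
0.56 [683.2   9.9] 39.8
0.51 [676.3   2.4] 37.0
0.46 [669.1  -4.7] 34.1
0.41 [661.5 -11.4] 31.2
0.36 [653.7 -17.8] 28.4
0.31 [645.5 -23.7] 25.5
0.26 [637.  -29.3] 22.6
0.21 [628.3 -34.4] 19.8
0.16 [619.3 -39.1] 16.9
0.11 [610.1 -43.3] 14.0
0.06 [600.6 -47. ] 11.2
0.01 [591.1 -50.3] 8.3
-0.04 [581.3 -53.1] 5.4
```

Call:
{"api": "send_rows", "payload": {
  "series": [
    [[0,0,0],[-9,-7,0],1],
    [[0,0,0],[-18,-14,0],1],
    [[0,0,-3],[-25,-21,0],1],
    [[0,0,-6],[-32,-28,0],1],
    [[0,0,-9],[-40,-34,0],1],
    [[0,0,-12],[-48,-40,0],1],
    [[0,0,-15],[-57,-46,0],1],
    [[0,0,-17],[-66,-51,0],1],
    [[0,0,-20],[-75,-56,0],1],
    [[0,0,-23],[-84,-60,0],1]
  ]
}}

```text
time_s: 6.05
eef_pos: [0.6103, -0.0441, 0.0157]
eef_rot: [0.002, 0.615, 0.789, 0.001]
wrist_force: [3.3, -0.3, 2.5]
opening: -0.002
grasp_force: 1.9
```

Run:
```python
from bench import telemetry, camera, spotter
import cv2,numpy as np
for c in("scene",):
    im=camera(c);a=im["pixels"][150:310,220:440,::-1]
    cv2.imwrite(f"pics/{c}2.png",cv2.resize(a,None,fx=3.5,fy=3.5,interpolation=2))
    for t in("rail_end",):
        r=spotter.landmark_of(t,c)
        print(c,t,[(np.round(d["xyz"],3).tolist(),round(d["conf"],2)) for d in r[:3]])
o=telemetry.get_obs();print({k:np.round(o[k],3) for k in("time_s","eef_pos","wrist_force","torque")})
```

```text
scene rail_end [([0.592, -0.1, 0.014], 0.61), ([0.668, 0.149, 0.006], 0.36)]
{'time_s': np.float64(6.15), 'eef_pos': array([ 0.61 , -0.044,  0.015]), 'wrist_force': array([ 0.775, -0.252,  0.182]), 'torque': array([-0.071, -0.108, -0.04 ])}
```

View pics/scene2.png

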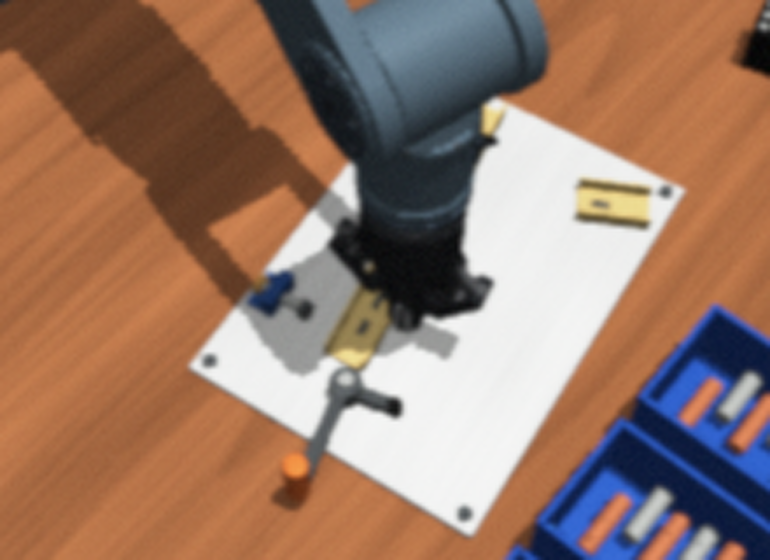

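The crop shows the rail's free end at about (350,350) and the stop head at (305,310). The lever is still open and the gap is about 25 mm. I'll go closer and look with the wrist camera.

Call:
{"api": "send_rows", "payload": {
  "series": [
    [[0,0,-1],[-3,-1,0],1],
    [[0,0,-2],[-6,-2,0],1],
    [[0,0,-3],[-9,-3,0],1],
    [[0,0,-3],[-9,-3,0],1]
  ]
}}

```text
time_s: 6.65
eef_pos: [0.6015, -0.0466, 0.0152]
eef_rot: [0.001, 0.635, 0.773, 0.0]
wrist_force: [4.1, -0.8, 5.9]
opening: -0.002
grasp_force: 3.0
```

Run:
```python
from bench import telemetry, camera, spotter
import cv2,numpy as np
from scipy.spatial.transform import Rotation as R
im=camera("wrist");cv2.imwrite("pics/wrist3.png",im["pixels"][:,:,::-1])
np.savez("w3.npz",K=im["camera_matrix"],p=im["xyz"],o=im["orientation"])
print(im.keys(),im["camera_matrix"],im["xyz"],im["orientation"])
o=telemetry.get_obs();print({k:np.round(o[k],3) for k in("time_s","eef_pos","wrist_force","torque")})
```

```text
dict_keys(['pixels', 'camera_matrix', 'xyz', 'orientation']) [[341.17597901   0.         323.69611547]
 [  0.         341.17597901 195.87036985]
 [  0.           0.           1.        ]] [0.58599073 0.03126808 0.15779227] [ 0.98252729 -0.15871332 -0.01667703  0.09577097]
{'time_s': np.float64(6.7), 'eef_pos': array([ 0.601, -0.047,  0.015]), 'wrist_force': array([ 4.432, -0.295,  6.345]), 'torque': array([-0.056, -0.637,  0.025])}
```

View pics/wrist3.png

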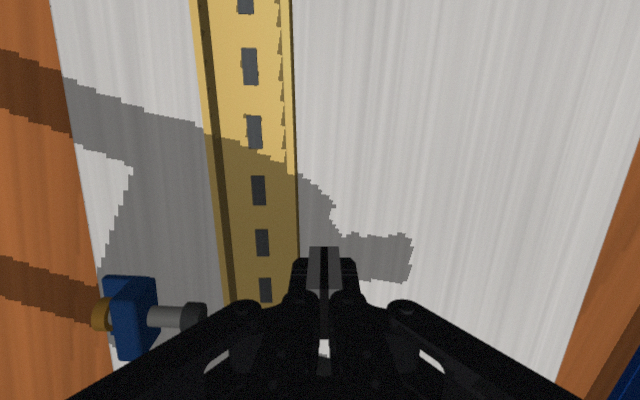

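Call:
{"api": "send_rows", "payload": {
  "series": [
    [[0,0,0],[4,1,0],1],
    [[0,0,0],[4,1,-3],1],
    [[0,0,0],[4,1,-3],1],
    [[0,0,0],[4,1,-3],1]
  ]
}}

```text
time_s: 7.2
eef_pos: [0.6037, -0.0451, 0.0107]
eef_rot: [-0.001, 0.635, 0.773, -0.0]
wrist_force: [0.5, -0.1, 0.2]
opening: 0.002
grasp_force: 0.0
```

Run:
```python
import numpy as np
from scipy.spatial.transform import Rotation as R
d=np.load("w3.npz");o=d["o"];Rm=R.from_quat([o[1],o[2],o[3],o[0]]).as_matrix()
def pt(u,v,z):
    r=Rm@np.array([(u-d["K"][0,2])/d["K"][0,0],-(v-d["K"][1,2])/d["K"][1,1],-1]);return d["p"]+r*(z-d["p"][2])/r[2]
a,b=pt(191,0,.023),pt(205,130,.023); h=pt(207,315,.018);h2=pt(203,303,.0245)
u=(b-a)[:2]/np.linalg.norm((b-a)[:2]);n=np.array([-u[1],u[0]])
print(a,b,h,h2,"rail dir",np.degrees(np.arctan2(u[1],u[0])),"gap mm",(h[:2]-a[:2])@n*1000,(h2[:2]-a[:2])@n*1000)
pin=np.array([.5305,.143]);print("pin offset",(pin-a[:2])@n*1000)
from bench import telemetry
o=telemetry.get_obs();print({k:np.round(o[k],3) for k in("time_s","eef_pos","wrist_force","torque")})
```

```text
[0.53552201 0.04923144 0.023     ] [0.54418576 0.00510217 0.023     ] [ 0.55127978 -0.08525235  0.018     ] [ 0.55051648 -0.07360862  0.0245    ] rail dir -78.8925950040791 gap mm -10.445556253585547 -8.951405765543601
pin offset 13.1364592830917
{'time_s': np.float64(7.2), 'eef_pos': array([ 0.604, -0.045,  0.011]), 'wrist_force': array([ 0.485, -0.063,  0.199]), 'torque': array([-0.017,  0.052, -0.029])}
```

The wrist picture shows the screw head's face at about (207,315). The rail's left edge extrapolates to about (226,315), which is a gap of roughly 9 mm. The upward force vanished after I lowered the tips. I'll advance slowly.

Call:
{"api": "send_rows", "payload": {
  "series": [
    [[0,0,0],[-2,0,0],1],
    [[0,0,0],[-4,-1,0],1],
    [[0,0,-1],[-6,-1,0],1],
    [[0,0,-1],[-7,-1,0],1],
    [[0,0,-1],[-7,-1,0],1]
  ]
}}

```text
time_s: 7.82
eef_pos: [0.5974, -0.0464, 0.0114]
eef_rot: [0.0, 0.641, 0.767, -0.0]
wrist_force: [0.0, 0.2, 0.1]
opening: -0.001
grasp_force: 0.2
```

Call:
{"api": "send_rows", "payload": {
  "series": [
    [[0,0,0],[-1,0,0],1],
    [[0,0,0],[-1,0,0],1]
  ]
}}

```text
time_s: 8.07
eef_pos: [0.5966, -0.0464, 0.0114]
eef_rot: [0.0, 0.641, 0.767, 0.0]
wrist_force: [0.0, -1.1, -0.0]
opening: -0.001
grasp_force: 0.4
```

Call:
{"api": "send_rows", "payload": {
  "series": [
    [[0,0,0],[-1,0,0],1],
    [[0,0,0],[-1,0,0],1]
  ]
}}

```text
time_s: 8.32
eef_pos: [0.5955, -0.0464, 0.0114]
eef_rot: [0.0, 0.641, 0.767, 0.0]
wrist_force: [1.6, -1.7, 1.1]
opening: 0.002
grasp_force: 0.5
```

Call:
{"api": "send_rows", "payload": {
  "series": [
    [[0,0,0],[-1,0,0],1],
    [[0,0,0],[-1,0,0],1]
  ]
}}

```text
time_s: 8.57
eef_pos: [0.5944, -0.0464, 0.0113]
eef_rot: [0.0, 0.641, 0.767, 0.0]
wrist_force: [1.0, -0.5, -0.0]
opening: 0.0
grasp_force: 0.6
```

Call:
{"api": "send_rows", "payload": {
  "series": [
    [[0,0,0],[-1,0,0],1],
    [[0,0,0],[-1,0,0],1]
  ]
}}

```text
time_s: 8.82
eef_pos: [0.5934, -0.0463, 0.0113]
eef_rot: [0.0, 0.641, 0.767, 0.0]
wrist_force: [1.1, -0.5, 0.7]
opening: 0.001
grasp_force: 0.6
```

Call:
{"api": "send_rows", "payload": {
  "series": [
    [[0,0,0],[-0.7,0,0],1],
    [[0,0,0],[-0.7,0,0],1]
  ]
}}

```text
time_s: 9.07
eef_pos: [0.5927, -0.0463, 0.0113]
eef_rot: [-0.0, 0.641, 0.767, 0.0]
wrist_force: [1.7, -0.6, -0.6]
opening: -0.002
grasp_force: 0.7
```

Call:
{"api": "send_rows", "payload": {
  "series": [
    [[0,0,0],[-0.8,0,0],1],
    [[0,0,0],[-0.8,0,0],1]
  ]
}}

```text
time_s: 9.32
eef_pos: [0.5919, -0.0463, 0.0113]
eef_rot: [0.0, 0.641, 0.767, 0.0]
wrist_force: [1.5, -0.2, 0.7]
opening: 0.003
grasp_force: 0.7
```

Call:
{"api": "send_rows", "payload": {
  "series": [
    [[0,0,0],[-0.8,0,0],1],
    [[0,0,0],[-0.8,0,0],1]
  ]
}}

```text
time_s: 9.57
eef_pos: [0.5917, -0.0464, 0.0115]
eef_rot: [0.0, 0.641, 0.767, 0.0]
wrist_force: [4.0, -1.3, -2.1]
opening: 0.004
grasp_force: 2.0
```

Call:
{"api": "send_rows", "payload": {
  "series": [
    [[0,0,0],[-0.6,0,0],1],
    [[0,0,0],[-0.6,0,0],1]
  ]
}}

```text
time_s: 9.82
eef_pos: [0.5915, -0.0464, 0.0117]
eef_rot: [0.001, 0.641, 0.767, 0.001]
wrist_force: [5.0, -0.3, -0.1]
opening: -0.0
grasp_force: 2.7
```

Call:
{"api": "send_rows", "payload": {
  "series": [
    [[0,0,0],[-0.8,0,0],1],
    [[0,0,0],[-0.8,0,0],1],
    [[0,0,0],[-0.8,0,0],1]
  ]
}}

```text
time_s: 10.2
eef_pos: [0.5914, -0.0465, 0.012]
eef_rot: [0.002, 0.641, 0.767, 0.001]
wrist_force: [7.2, 0.2, -0.5]
opening: 0.003
grasp_force: 3.5
```

Call:
{"api": "send_rows", "payload": {
  "series": [
    [[0,0,0],[-0.6,0,0],1],
    [[0,0,0],[-1.2,0,0],1],
    [[0,0,0],[-1.2,0,0],1],
    [[0,0,0],[-1.2,0,0],1],
    [[0,0,0],[-1.2,0,0],1]
  ]
}}

```text
time_s: 10.82
eef_pos: [0.5912, -0.0465, 0.0125]
eef_rot: [0.002, 0.641, 0.767, 0.002]
wrist_force: [9.3, 1.5, 0.9]
opening: -0.002
grasp_force: 4.5
```

Run:
```python
from bench import telemetry, camera, spotter
import cv2,numpy as np
im=camera("wrist");cv2.imwrite("pics/wrist4.png",im["pixels"][:,:,::-1])
o=telemetry.get_obs();print({k:np.round(o[k],3) for k in("time_s","eef_pos","wrist_force","torque")})
```

```text
{'time_s': np.float64(10.875), 'eef_pos': array([ 0.591, -0.046,  0.013]), 'wrist_force': array([9.574, 1.414, 0.025]), 'torque': array([ 0.123, -1.479, -0.046])}
```

View pics/wrist4.png

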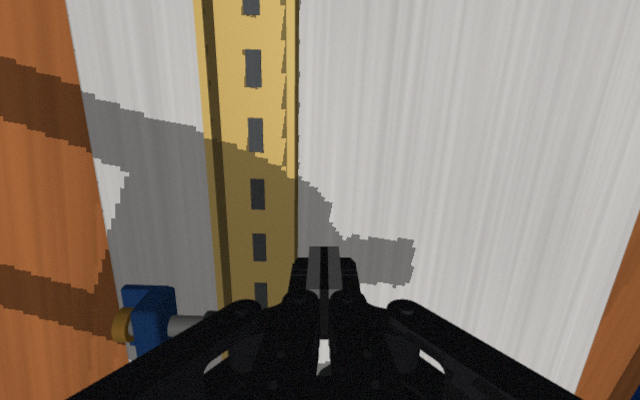

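Step 1 is done: the rail is held on the stop at about 8 N, with the head hidden at about (225,320) against the rail's left edge. Next I retreat and go behind the lever grip, at about (0.640,-0.2045) with q≈0.11. I'll turn the tool so that the flat side of the fingers pushes.

Call:
{"api": "send_rows", "payload": {
  "series": [
    [[0,0,0],[3,0,0],1],
    [[0,0,0],[15,2,0],1],
    [[0,0,0],[30,4,10],1],
    [[0,0,-9],[30,4,60],1],
    [[0,0,-18],[30,4,110],1],
    [[0,0,-28],[28,-40,110],1],
    [[0,0,-38],[26,-85,110],1],
    [[0,0,-48],[24,-130,110],1],
    [[0,0,-58],[23,-168,110],1],
    [[0,0,-68],[23,-168,110],1]
  ]
}}

```text
time_s: 12.12
eef_pos: [0.6108, -0.2172, 0.1206]
eef_rot: [-0.0, 0.962, 0.273, -0.001]
wrist_force: [-0.5, 0.8, -0.4]
opening: 0.001
grasp_force: 0.0
```

Run:
```python
from bench import telemetry, camera, spotter
import cv2,numpy as np
im=camera("wrist");cv2.imwrite("pics/wrist5.png",im["pixels"][:,:,::-1])
camera("scene")
for c in("scene","wrist"):
    for t in("lever_grip","lever_axis","rail_end"):
        r=spotter.landmark_of(t,c)
        print(c,t,[(np.round(d["xyz"],3).tolist(),round(d["conf"],2)) for d in r[:2]])
o=telemetry.get_obs();print({k:np.round(o[k],3) for k in("time_s","eef_pos","eef_rot","wrist_force")})
```

```text
scene lever_grip [([0.639, -0.206, 0.05], 0.61)]
scene lever_axis [([0.612, -0.12, 0.05], 0.73)]
scene rail_end [([0.567, -0.104, 0.014], 0.94)]
wrist lever_grip [([0.64, -0.206, 0.052], 0.93)]
wrist lever_axis [([0.607, -0.12, 0.048], 0.6)]
wrist rail_end [([0.567, -0.105, 0.012], 0.82)]
{'time_s': np.float64(12.525), 'eef_pos': array([ 0.612, -0.214,  0.121]), 'eef_rot': array([-0.   ,  0.96 ,  0.279, -0.   ]), 'wrist_force': array([ 0.476,  0.811, -0.494])}
```

View pics/wrist5.png

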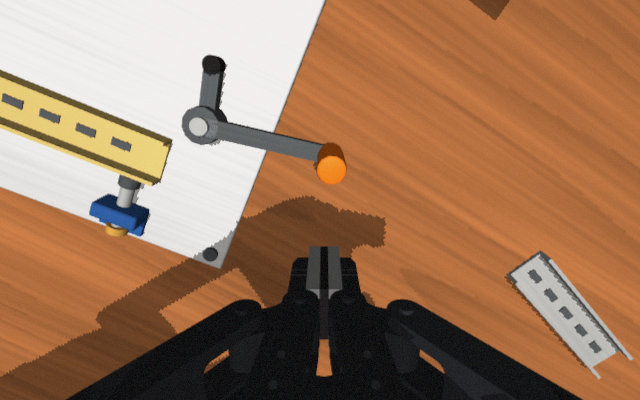

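The wrist picture shows the grip top at (331,165), just ahead of the fingertips at (325,250). The rail still rests at the screw head, (128,180). I'll descend and work out the arc.

Call:
{"api": "send_rows", "payload": {
  "series": [
    [[0,0,-8],[0,0,-40],1],
    [[0,0,-13],[0,0,-75],1],
    [[0,0,-13],[0,0,-86],1],
    [[0,0,-13],[0,0,-86],1]
  ]
}}

```text
time_s: 13.02
eef_pos: [0.6114, -0.2139, 0.035]
eef_rot: [-0.0, 0.986, 0.168, -0.0]
wrist_force: [-0.5, 0.5, 0.4]
opening: 0.0
grasp_force: 0.0
```

```bash
cat > arc.py <<'E'
import numpy as np
A=np.array([.611,-.120])
def tcp(q,yaw=.135,c=.020):
    f=yaw-1.484+q;t=f+np.pi/2
    return (A+.09*np.array([np.cos(f),np.sin(f)])-c*np.array([np.cos(t),np.sin(t)]))*1000,np.degrees(t)
E
python3 - <<'E'
from arc import *
from bench import telemetry
o=telemetry.get_obs();print({k:np.round(o[k],3) for k in("time_s","eef_pos","eef_rot","wrist_force")})
for q in np.arange(.1,2.45,.1): p,t=tcp(q);print(round(q,2),np.round(p,1),round(t,1))
E
```

```text
{'time_s': np.float64(13.025), 'eef_pos': array([ 0.611, -0.214,  0.035]), 'eef_rot': array([-0.   ,  0.986,  0.168, -0.   ]), 'wrist_force': array([-0.546,  0.519,  0.352])}
0.1 [ 620.5 -211.7] 18.4
0.2 [ 629.6 -210.3] 24.2
0.3 [ 638.5 -208. ] 29.9
0.4 [ 647.2 -204.8] 35.6
0.5 [ 655.5 -200.8] 41.4
0.6 [ 663.3 -195.9] 47.1
0.7 [ 670.6 -190.3] 52.8
0.8 [ 677.3 -184. ] 58.5
0.9 [ 683.4 -177.1] 64.3
1.0 [ 688.7 -169.6] 70.0
1.1 [ 693.3 -161.6] 75.7
1.2 [ 697.  -153.1] 81.5
1.3 [ 699.9 -144.4] 87.2
1.4 [ 701.9 -135.4] 92.9
1.5 [ 703.  -126.2] 98.7
1.6 [ 703.1 -117. ] 104.4
1.7 [ 702.4 -107.8] 110.1
1.8 [700.7 -98.8] 115.8
1.9 [698.2 -89.9] 121.6
2.0 [694.7 -81.4] 127.3
2.1 [690.4 -73.2] 133.0
2.2 [685.4 -65.5] 138.8
2.3 [679.6 -58.4] 144.5
2.4 [673.1 -51.8] 150.2
```

Call:
{"api": "send_rows", "payload": {
  "series": [
    [[0,0,0],[9,2,0],1],
    [[0,0,5],[18,4,0],1],
    [[0,0,11],[27,6,0],1],
    [[0,0,16],[36,9,0],1],
    [[0,0,22],[44,13,0],1],
    [[0,0,28],[52,18,0],1],
    [[0,0,34],[59,24,0],1],
    [[0,0,39],[66,30,0],1],
    [[0,0,45],[72,37,0],1],
    [[0,0,45],[72,37,0],1]
  ]
}}

```text
time_s: 14.28
eef_pos: [0.6853, -0.1775, 0.0371]
eef_rot: [0.001, 0.847, 0.532, 0.001]
wrist_force: [-0.3, 0.1, 0.0]
opening: 0.004
grasp_force: 0.0
```

Run:
```python
from bench import telemetry, camera, spotter
import cv2,numpy as np
im=camera("scene")
for c in("scene",):
    for t in("lever_grip","lever_axis","rail_end"):
        r=spotter.landmark_of(t,c)
        print(c,t,[(np.round(d["xyz"],3).tolist(),round(d["conf"],2)) for d in r[:2]])
o=telemetry.get_obs();print({k:np.round(o[k],3) for k in("time_s","eef_pos","eef_rot","wrist_force")})
```

```text
scene lever_grip []
scene lever_axis [([0.61, -0.12, 0.052], 0.86)]
scene rail_end [([0.53, 0.149, 0.008], 0.65)]
{'time_s': np.float64(14.475), 'eef_pos': array([ 0.684, -0.177,  0.036]), 'eef_rot': array([0.   , 0.847, 0.531, 0.   ]), 'wrist_force': array([-0.119, -0.503,  0.078])}
```

Call:
{"api": "send_rows", "payload": {
  "series": [
    [[0,0,6],[5,7,0],1],
    [[0,0,11],[10,15,0],1],
    [[0,0,17],[14,24,0],1],
    [[0,0,23],[17,33,0],1],
    [[0,0,29],[19,42,0],1],
    [[0,0,34],[20,51,0],1],
    [[0,0,37],[20,56,0],1],
    [[0,0,40],[20,60,0],1],
    [[0,0,40],[20,60,0],1]
  ]
}}

```text
time_s: 15.6
eef_pos: [0.7043, -0.1177, 0.036]
eef_rot: [0.001, 0.615, 0.789, 0.0]
wrist_force: [2.7, -1.8, 0.9]
opening: -0.001
grasp_force: 1.1
```

Run:
```python
from bench import telemetry, camera, spotter
import cv2,numpy as np
for c in("scene","wrist"):
    im=camera(c)
    for t in("lever_grip","lever_axis","rail_end"):
        r=spotter.landmark_of(t,c)
        print(c,t,[(np.round(d["xyz"],3).tolist(),round(d["conf"],2)) for d in r[:2]])
cv2.imwrite("pics/wrist6.png",im["pixels"][:,:,::-1])
o=telemetry.get_obs();print({k:np.round(o[k],3) for k in("time_s","eef_pos","eef_rot","wrist_force")})
```

```text
scene lever_grip [([0.626, -0.458, -0.002], 0.6), ([0.517, -0.094, 0.011], 0.17)]
scene lever_axis [([0.611, -0.12, 0.05], 0.63), ([0.527, 0.148, 0.005], 0.53)]
scene rail_end [([0.567, -0.102, 0.015], 0.91)]
wrist lever_grip [([0.698, -0.098, 0.051], 0.76)]
wrist lever_axis [([0.612, -0.118, 0.048], 0.56)]
wrist rail_end [([0.57, -0.106, 0.017], 0.86)]
{'time_s': np.float64(16.0), 'eef_pos': array([ 0.704, -0.118,  0.036]), 'eef_rot': array([0.001, 0.614, 0.789, 0.   ]), 'wrist_force': array([ 1.42 , -2.471,  1.897])}
```

View pics/wrist6.png

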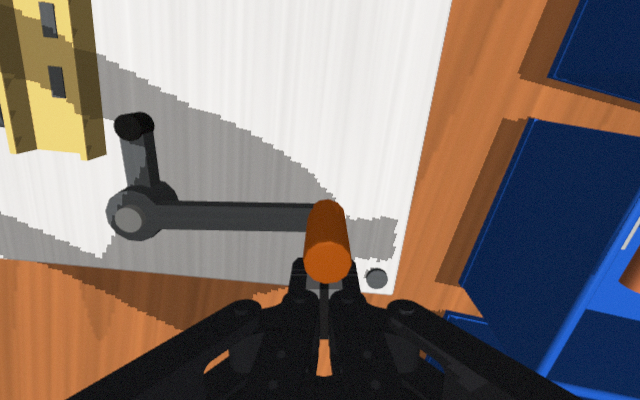

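The wrist picture shows the nose at (134,126) and the rail's near edge at about x=102, so a gap of about 6 mm. Contact is expected near q≈1.8. I'll advance in small steps.

Call:
{"api": "send_rows", "payload": {
  "series": [
    [[0,0,2],[0,3,0],1],
    [[0,0,4],[0,6,0],1],
    [[0,0,6],[-1,9,0],1],
    [[0,0,6],[-1,9,0],1]
  ]
}}

```text
time_s: 16.5
eef_pos: [0.7024, -0.1077, 0.0352]
eef_rot: [-0.0, 0.571, 0.821, 0.0]
wrist_force: [3.0, -1.0, 1.0]
opening: -0.001
grasp_force: 1.2
```

Call:
{"api": "send_rows", "payload": {
  "series": [
    [[0,0,1],[-0.3,1.5,0],1],
    [[0,0,2],[-0.6,3,0],1],
    [[0,0,2],[-0.6,3,0],1]
  ]
}}

```text
time_s: 16.88
eef_pos: [0.7018, -0.1051, 0.0351]
eef_rot: [-0.0, 0.557, 0.83, 0.0]
wrist_force: [3.4, -1.7, 1.2]
opening: -0.002
grasp_force: 1.4
```

Call:
{"api": "send_rows", "payload": {
  "series": [
    [[0,0,1],[-0.6,1.4,0],1],
    [[0,0,1],[-0.6,1.4,0],1]
  ]
}}

```text
time_s: 17.12
eef_pos: [0.7012, -0.1038, 0.0352]
eef_rot: [-0.0, 0.55, 0.835, -0.0]
wrist_force: [3.6, -2.1, 0.8]
opening: -0.001
grasp_force: 1.5
```

Call:
{"api": "send_rows", "payload": {
  "series": [
    [[0,0,1],[-0.6,1.4,0],1],
    [[0,0,1],[-0.6,1.4,0],1]
  ]
}}

```text
time_s: 17.38
eef_pos: [0.7006, -0.1023, 0.0353]
eef_rot: [-0.0, 0.543, 0.84, -0.0]
wrist_force: [3.4, -1.5, -0.1]
opening: 0.004
grasp_force: 1.5
```

Call:
{"api": "send_rows", "payload": {
  "series": [
    [[0,0,1],[-0.6,1.4,0],1],
    [[0,0,1],[-0.6,1.4,0],1]
  ]
}}

```text
time_s: 17.62
eef_pos: [0.7001, -0.101, 0.0353]
eef_rot: [-0.0, 0.535, 0.845, -0.0]
wrist_force: [3.5, -3.1, 0.0]
opening: 0.004
grasp_force: 1.5
```

Call:
{"api": "send_rows", "payload": {
  "series": [
    [[0,0,1],[-0.6,1.4,0],1],
    [[0,0,1],[-0.6,1.4,0],1]
  ]
}}

```text
time_s: 17.88
eef_pos: [0.6995, -0.0995, 0.0353]
eef_rot: [-0.0, 0.528, 0.849, 0.0]
wrist_force: [3.1, -1.9, 0.5]
opening: 0.0
grasp_force: 1.5
```

Call:
{"api": "send_rows", "payload": {
  "series": [
    [[0,0,1],[-0.7,1.3,0],1],
    [[0,0,1],[-0.7,1.3,0],1]
  ]
}}

```text
time_s: 18.12
eef_pos: [0.6988, -0.0983, 0.0354]
eef_rot: [-0.0, 0.521, 0.854, 0.0]
wrist_force: [3.6, -1.9, 1.6]
opening: -0.002
grasp_force: 1.5
```

Call:
{"api": "send_rows", "payload": {
  "series": [
    [[0,0,1],[-0.7,1.3,0],1],
    [[0,0,1],[-0.7,1.3,0],1]
  ]
}}

```text
time_s: 18.38
eef_pos: [0.6981, -0.097, 0.0353]
eef_rot: [-0.0, 0.513, 0.858, 0.0]
wrist_force: [3.4, -2.4, 1.2]
opening: -0.001
grasp_force: 1.6
```

Call:
{"api": "send_rows", "payload": {
  "series": [
    [[0,0,1],[-0.7,1.3,0],1],
    [[0,0,1],[-0.7,1.3,0],1]
  ]
}}

```text
time_s: 18.62
eef_pos: [0.6973, -0.0957, 0.0353]
eef_rot: [-0.0, 0.506, 0.863, -0.0]
wrist_force: [3.4, -1.0, 1.4]
opening: 0.002
grasp_force: 1.6
```

Call:
{"api": "send_rows", "payload": {
  "series": [
    [[0,0,1],[-0.7,1.3,0],1],
    [[0,0,1],[-0.7,1.3,0],1]
  ]
}}

```text
time_s: 18.88
eef_pos: [0.6966, -0.0944, 0.0353]
eef_rot: [-0.0, 0.498, 0.867, -0.0]
wrist_force: [3.3, -1.2, 2.1]
opening: 0.001
grasp_force: 1.6
```

Call:
{"api": "send_rows", "payload": {
  "series": [
    [[0,0,1],[-0.7,1.3,0],1],
    [[0,0,1],[-0.7,1.3,0],1]
  ]
}}

```text
time_s: 19.12
eef_pos: [0.6959, -0.0931, 0.0353]
eef_rot: [-0.0, 0.49, 0.871, -0.0]
wrist_force: [3.4, -1.5, 0.5]
opening: 0.0
grasp_force: 1.6
```

Call:
{"api": "send_rows", "payload": {
  "series": [
    [[0,0,1],[-0.7,1.3,0],1],
    [[0,0,1],[-0.7,1.3,0],1]
  ]
}}

```text
time_s: 19.38
eef_pos: [0.6952, -0.0918, 0.0352]
eef_rot: [-0.0, 0.483, 0.876, -0.0]
wrist_force: [3.8, -1.1, 0.6]
opening: 0.002
grasp_force: 1.6
```

Still free. A look to gauge the gap.

Run:
```python
from bench import telemetry, camera, spotter
import cv2,numpy as np
im=camera("wrist")
for t in("lever_grip","lever_axis"):
    r=spotter.landmark_of(t,"wrist")
    print(t,[(np.round(d["xyz"],3).tolist(),round(d["conf"],2)) for d in r[:2]])
cv2.imwrite("pics/wrist7.png",im["pixels"][:,:,::-1])
```

```text
lever_grip [([0.688, -0.07, 0.051], 0.87)]
lever_axis [([0.611, -0.121, 0.051], 0.73), ([0.689, -0.07, 0.05], 0.66)]
```

View pics/wrist7.png

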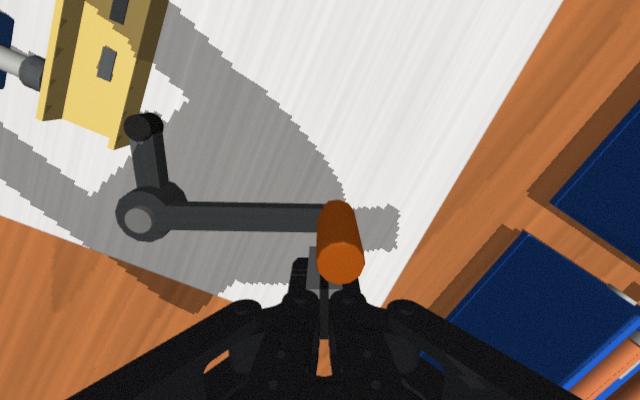

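The nose at (144,125) is nearly on the rail edge at about (130,125), and q≈1.93. The grip sits slightly outboard of the fingers, so I'll bias the steps outward.

Call:
{"api": "send_rows", "payload": {
  "series": [
    [[0,0,1],[-0.4,1.3,0],1],
    [[0,0,1],[-0.4,1.3,0],1]
  ]
}}

```text
time_s: 19.77
eef_pos: [0.6947, -0.0906, 0.0352]
eef_rot: [-0.0, 0.475, 0.88, -0.0]
wrist_force: [2.4, -1.9, 1.5]
opening: 0.002
grasp_force: 1.5
```

Call:
{"api": "send_rows", "payload": {
  "series": [
    [[0,0,1],[-0.4,1.2,0],1],
    [[0,0,1],[-0.4,1.2,0],1]
  ]
}}

```text
time_s: 20.02
eef_pos: [0.6943, -0.0893, 0.0352]
eef_rot: [-0.0, 0.468, 0.884, -0.0]
wrist_force: [2.0, -1.8, 1.9]
opening: 0.001
grasp_force: 1.5
```

Call:
{"api": "send_rows", "payload": {
  "series": [
    [[0,0,1],[-0.6,1.2,0],1],
    [[0,0,1],[-0.6,1.2,0],1]
  ]
}}

```text
time_s: 20.27
eef_pos: [0.6938, -0.088, 0.0352]
eef_rot: [-0.0, 0.46, 0.888, 0.0]
wrist_force: [2.2, -1.5, -0.1]
opening: 0.006
grasp_force: 1.5
```

Call:
{"api": "send_rows", "payload": {
  "series": [
    [[0,0,1],[-0.6,1.2,0],1],
    [[0,0,1],[-0.6,1.2,0],1]
  ]
}}

```text
time_s: 20.52
eef_pos: [0.6935, -0.087, 0.0352]
eef_rot: [0.0, 0.452, 0.892, 0.0]
wrist_force: [5.6, -2.5, -0.4]
opening: -0.004
grasp_force: 2.2
```

Contact is starting. I'll use finer steps.

Call:
{"api": "send_rows", "payload": {
  "series": [
    [[0,0,0],[-0.4,0.6,0],1],
    [[0,0,0],[-0.4,0.6,0],1],
    [[0,0,0],[-0.4,0.6,0],1]
  ]
}}

```text
time_s: 20.9
eef_pos: [0.6934, -0.0869, 0.0353]
eef_rot: [0.001, 0.452, 0.892, -0.0]
wrist_force: [5.1, -3.6, -1.2]
opening: 0.005
grasp_force: 3.1
```

Call:
{"api": "send_rows", "payload": {
  "series": [
    [[0,0,0],[-0.4,0.6,0],1],
    [[0,0,0],[-0.4,0.6,0],1],
    [[0,0,0],[-0.4,0.6,0],1]
  ]
}}

```text
time_s: 21.28
eef_pos: [0.6933, -0.0867, 0.0353]
eef_rot: [0.001, 0.452, 0.892, -0.0]
wrist_force: [6.7, -5.2, -3.3]
opening: 0.002
grasp_force: 3.8
```

Call:
{"api": "send_rows", "payload": {
  "series": [
    [[0,0,0],[-0.4,0.5,0],1],
    [[0,0,0],[-0.4,0.5,0],1],
    [[0,0,0],[-0.4,0.5,0],1],
    [[0,0,0],[-0.4,0.5,0],1]
  ]
}}

```text
time_s: 21.78
eef_pos: [0.6932, -0.0865, 0.0353]
eef_rot: [0.002, 0.452, 0.892, -0.0]
wrist_force: [8.4, -6.3, -3.9]
opening: 0.001
grasp_force: 4.6
```

Tangential force is about 10 N, so the nose presses with about 18 N. I'll retreat along the reverse tangent, then lift.

Call:
{"api": "send_rows", "payload": {
  "series": [
    [[0,0,0],[0.6,-0.8,0],1],
    [[0,0,0],[1.2,-1.6,0],1],
    [[0,0,0],[2,-3,0],1],
    [[0,0,0],[6,-8,0],1],
    [[0,0,0],[15,-20,0],1],
    [[0,0,0],[15,-20,40],1],
    [[0,0,0],[15,-20,90],1],
    [[0,0,0],[15,-20,140],1],
    [[0,0,0],[15,-20,140],1]
  ]
}}

```text
time_s: 22.9
eef_pos: [0.7108, -0.1072, 0.1821]
eef_rot: [0.005, 0.452, 0.892, 0.001]
wrist_force: [0.0, -0.7, 0.8]
opening: 0.0
grasp_force: 0.0
```

Run:
```python
from bench import telemetry, camera, spotter
import cv2,numpy as np
im=camera("wrist")
for t in("lever_grip","lever_axis","rail_end","stop"):
    r=spotter.landmark_of(t,"wrist")
    print(t,[(np.round(d["xyz"],3).tolist(),round(d["conf"],2)) for d in r[:2]])
cv2.imwrite("pics/wrist8.png",im["pixels"][:,:,::-1])
o=telemetry.get_obs();print({k:np.round(o[k],3) for k in("time_s","eef_pos","wrist_force")})
```

```text
lever_grip [([0.61, -0.122, 0.052], 0.74), ([0.684, -0.067, 0.05], 0.62)]
lever_axis [([0.61, -0.12, 0.049], 0.93)]
rail_end [([0.57, -0.106, 0.014], 0.89)]
stop [([0.517, -0.091, 0.007], 0.92)]
{'time_s': np.float64(23.15), 'eef_pos': array([ 0.706, -0.105,  0.173]), 'wrist_force': array([-0.628, -0.304, -0.301])}
```

View pics/wrist8.png

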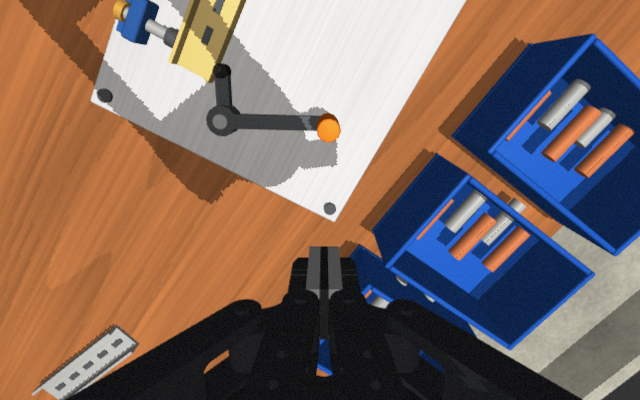

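The nose at (222,70) bears on the rail opposite the screw head at (170,37). q is about 1.98, the rail is about 0.02 rad off the line, and the arm is clear, so I'm handing in.

```bash
python3 -c "
from bench import ctrl
print(ctrl.hand_in())"
```

```text
the job is handed in; nothing more can be done
None
```

I pressed the rail onto the stop at about 8 N with the lever still open, then clamped it with the lever at about 1.98 rad and an estimated 18 N at the nose. I backed the arm clear and handed the job in; the hand-in call gave no verdict.

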